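Unbolt the sample carrier and push its lid back

ROBOT

A 6-joint arm with a two-finger parallel gripper is mounted at the origin on a cart in front of the work surface, level with it; the furniture and walls round the work are solid. World frame = base frame: x ahead of the robot, y to its left, z up, the work surface at z = 0. Lengths are in mm, angles in rad, forces in N, time in s.
With the tool pointing down it reaches from about 275 to 750 mm from the base axis. Payload 10.2 kg.
Tool frame: the origin (TCP) lies at the very end of the fingers, on their centre line; the grasp point (between the pads) lies 19 mm behind it; z points along the fingers, y is the line along which they close (so a half turn about z gives the same grasp; the last joint's range is limited). The gripper opens to 85 mm and grips with 20 to 120 N. Pads are 22 mm wide; open, the fingers measure 114 mm over their backs; the gripper's body (76 mm by 85 mm) begins 54 mm behind the grasp point. The pads swing forward as they close: fully open they stand 13 mm farther back than shut.
Start: joints at [-1.518, 0.313, 1.498, -0, 1.331, -0.223], TCP at [142.953, -505.169, 231.294] pointing down, gripper open.
Joint ranges: [-2.94, 2.94], [-0.97, 2.17], [0.19, 2.56], [-1.23, 4.37], [0.02, 3.11], [-2.88, 2.88]. Speed limits (rad/s): [2.39, 2.39, 3.01, 3.14, 3.14, 3.14].

INTERFACE

Orientations are given as a unit quaternion [w, x, y, z].
In Python, from rig import ctrl gives the robot as it stands.
- The arm moves only by the tool step_arm, never from a script. Its argument "increments" is a list of rows, each a list of 3 entries, a list of its own where there are three numbers: the shift along the tool's x, y, z in cm, then the turn, a rotation vector about the tool's x, y, z in degrees, then the opening in per cent of the stroke, from 0 (shut) to 100 (fully open). A call has 1 to 8 rows; each row is the pose to reach, as a shift and turn from the pose commanded when the call began, along the tool's axes at that moment; what a row does not reach only later rows make up. A row lasts 1/8 s, in which the tool goes at most 62.5 mm and 10.7 degrees, less where a joint would pass 70% of its speed; a pose out of reach is approached as far as the arm can. A call with a gripper value outside its range is refused whole. The fingers move at their own pace and stop on an object; "squeeze" is the grip in N (left out, the last holds). Time passes only in rows, so rows that repeat a pose let the fingers close. It gives the time, the measured TCP pose, the force, the opening and the grip force at its end, in the units of the state.
- ctrl.sense(): the state, without advancing time (a new reading comes with each control period).
- ctrl.capture(name): name is "scene" or "top" or "wrist"; returns a dict with "img" (420x560x3 uint8, red, green, blue), "fx", "fy", "cx", "cy" (pixels), "extrinsics" (4x4, takes a point from camera to world coordinates). Camera axes: x right, y down, z forward; pixel columns grow to the right and rows downward; lengths in mm; the calibration is good to about 2 mm. A picture is of the moment at which its call begins. There is no depth.
- ctrl.finish_job(): hands the job in; it is judged then, once.
The state is a dict: "time_s": time; "joints": joint angles; "dq": joint speeds; "tau": joint torques, N m; "eef_pos": TCP position; "ee_rot": TCP orientation; "force": force on the tool from outside, world axes, zero at the start; "wrist_torque": the same for the moment, N m; "grip_width": opening from 0.0 (shut) to 1.0 (fully open); "grip_force": force on a finger pad.
Only numpy, scipy, OpenCV 4.12 (cv2) and the standard library are available. Lean on these libraries where they do the work, as an engineer would, in place of code of your own. Each camera call takes 0.05 s, during which the arm holds its last target. There are 200 camera calls.

TASK

The sample carrier on the bench is shut: a slide bolt keeps its lid from sliding, and a spring safety catch locks the bolt. Press the catch plate down with one fingertip and keep it down while the other fingertip pushes the bolt's upright tab to the left, out of the lid's keeper, as far as it goes; then let the catch spring up so that its tooth drops into the second notch and locks the bolt open, and push the lid away from the robot by its bar until it is fully open. Only press and push: pinch and pick up nothing, and leave the bottles in the carrier and the things beside it standing where they are.

Things in the scene. Friction and masses are not known exactly. Their poses are not given: they have to be found in the camera images.
- carrier: Sample carrier: grey steel box, black corner guards, 150 (x) x 240 (y) x 87 mm, fixed on the bench. Origin: centre of its underside, x away from the robot, y left, z up; turned up to 0.25 rad. Offsets below are in this frame, mm, all shut. Right part (y -107 to -6): bottles under the sliding lid; left part: dark steel deck, level with the lid (z 87). Carrying handle on the front face. Highest point z 129.
- catch_plate (a point): Centre of the catch plate's upper face, (-27, 52, 114), moves with it. Ribbed steel plate 32 (x) x 72 (y) mm on the near half of the deck: x -42 to -10, y 16 to 88, level at rest. Pressed down it tips outward about the pin behind it and lifts its tooth out of the bolt's notch. A fingertip may slide along it in y while pressing.
- catch_pin (a point): Middle of the catch's pin, which runs along y, at (0, 52, 104). On the left end of the rocker (y 85 to 92, z up to 113) an arm reaches from the pin over the bolt and carries the tooth. Nothing stands above z 114 between plate and bolt tab.
- catch (a joint): Turn of the catch, rad: 0 = up, tooth in a notch, bolt locked; bolt free above 0.15; stop at 0.24 (plate then 6.5 mm lower at its centre line, 4 mm at 17 mm from the pin). Spring return: 2 N at the plate's centre line to start it, 5 to 6 N at the stop, more nearer the pin. Let go with the bolt part way, the tooth rides on top of the bolt at about 0.13.
- bolt_tab (a point): Middle of the top edge of the bolt tab's right-hand (-y) face, the one to push, at (28, 48.5, 129), moves with the bolt. Upright steel tab 30 (x) x 7 (y) mm, x 13 to 43, z 103 to 129, on a flat bar along y, 14 mm wide, top at z 103. To the right of the tab 33 mm of bar lie open, up to a guide strap (y 3 to 15, top at z 106.5). Its centre line is 55 mm behind the catch plate's.
- bolt (a joint): Withdrawal of the bolt along the carrier's +y (left), m: 0 = shut, nose in the lid's keeper; 0.0265 = stop, fully withdrawn. With the tooth in a notch it moves only about 1.5 mm. The second notch lies under the tooth from 0.0235 to the stop. Friction about 1.5 N; it stays where it is left.
- push_bar (a point): Middle of the top edge of the near (-x) face, the one to push, of the lid's bar, at (-48, -60, 105), moves with the lid. Upright aluminium ridge 6 (x) x 64 (y) mm, 18 mm high above the lid. In front of it lie 25 mm of flat lid (z 87). Push its near face only; gripping it from behind counts as a pinch.
- lid (a joint): Travel of the lid along the carrier's +x (away from the robot), m: 0 = shut, 0.075 = stop, fully open, its far half overhanging the box. Friction about 1.5 N; it stays where it is left. The keeper, an arch 20 mm high on its left edge at (28, -18), lets it move only 1.5 mm until the bolt is withdrawn by 0.014.
- sample_1: White sample bottle with a screw cap, 34 mm across, 68 mm high, in the compartment's front left cell under the lid. Origin: centre of the underside. To be left alone.
- sample_2: The same kind of bottle, in the front right cell under the lid. To be left alone.
- sample_6: The same kind of bottle, in the middle left cell under the lid. To be left alone.
- sample_4: Larger white sample bottle, 42 mm across, 85 mm high, standing on the bench at the right of the carrier. Origin: centre of the underside. To be left alone.
- beaker_100: Small glass beaker, 55 mm across, 70 mm high, on the bench at the right of the carrier. Origin: centre of the underside. To be left alone.
- stopwatch: Round black stopwatch, 82 x 58 x 16 mm, lying on the bench at the left of the carrier. Origin: centre of the underside. To be left alone.

How it is judged:
By the outcome, as a careful person would: the job done as asked, in the order asked, and still so for the second after the job is handed in, with the robot touching nothing.
It also fails if it takes over 50 s, if anything falls off the work surface, if the arm or the gripper's body presses on something with over 40 N, if the wrist force passes 120 N, or if a joint passes its speed limit or range.

## Working session

There is one attempt and no reset: what is moved stays moved. The work goes in short steps, Python scripts to look and compute and a tool call to move; the robot and the scene stay as the last step left them, time stands still between calls to the robot, and variables do not carry over. Pictures are saved under pics/ and viewed, at most 10 in all, crops included, and the job is handed in when it is done.

Besides the shell and the picture viewer there is one more tool, called after ">>>" as name([rows], argument=value, ...), one row to a line, values as JSON. step_arm: Moves the arm, as the interface text tells. Its arguments: {"type":"object","properties":{"increments":{"type":"array"},"squeeze":{"type":"number"}},"required":["increments"]}

```bash
mkdir -p pics
cat > h.py <<'E'
import numpy as np, cv2
from rig import ctrl
from scipy.spatial.transform import Rotation as R
def rot(q): return R.from_quat([q[1],q[2],q[3],q[0]])
def proj(c,P):
    E=np.array(c["extrinsics"]); p=(np.atleast_2d(P)-E[:3,3])@E[:3,:3]
    return np.c_[c["fx"]*p[:,0]/p[:,2]+c["cx"],c["fy"]*p[:,1]/p[:,2]+c["cy"]]
def cap(n,f):
    c=ctrl.capture(n); cv2.imwrite(f"pics/{f}.png",c["img"][:,:,::-1]); np.save(f"pics/{f}.npy",{k:v for k,v in c.items()},allow_pickle=True); return c
def load(f): return np.load(f"pics/{f}.npy",allow_pickle=True).item()
E
python3 - <<'E'
from h import *
for n in("scene","top"):
    c=cap(n,n+"0"); print(n,c["fx"],c["cx"],c["cy"],np.round(c["extrinsics"],3).tolist())
s=ctrl.sense(); print(s["time_s"],s["eef_pos"],s["ee_rot"],rot(s["ee_rot"]).as_matrix().round(3),s["grip_width"])
E
```

```text
scene 538.5938184398582 281.5239218503245 208.38017304609895 [[-0.682, -0.537, 0.496, -127.863], [-0.731, 0.508, -0.455, 431.331], [-0.008, -0.673, -0.739, 1139.539], [0.0, 0.0, 0.0, 1.0]]
top 534.6824591659735 284.1647050318803 207.42930404368434 [[0.011, -0.996, 0.091, 452.591], [-1.0, -0.011, 0.0, -180.445], [0.001, -0.091, -0.996, 1376.307], [0.0, 0.0, 0.0, 1.0]]
0.1 [ 142.94004063 -504.9220359   230.80619335] [-5.63958335e-04  9.90506424e-01  1.37465288e-01  3.07142561e-05] [[ 0.962  0.272 -0.   ]
 [ 0.272 -0.962  0.001]
 [ 0.    -0.001 -1.   ]] 1.001356953993391
```

View pics/scene0.png

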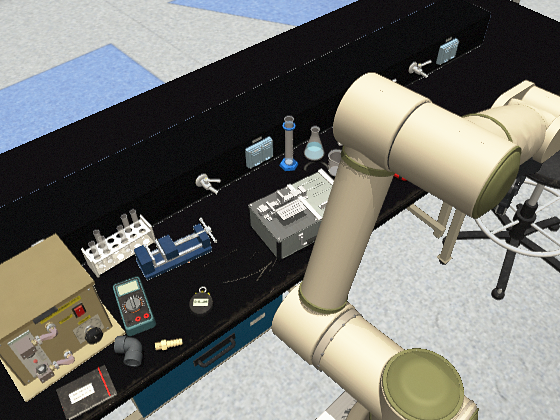

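View pics/top0.png

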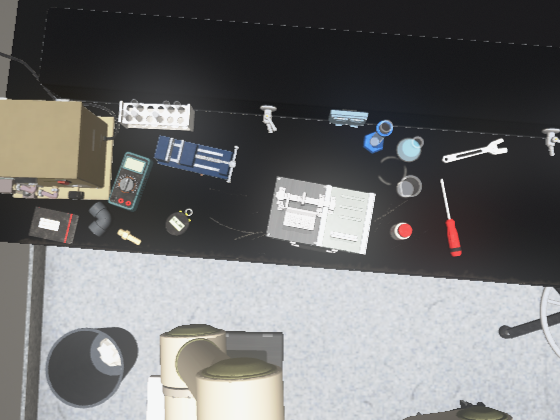

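The top view shows the carrier at about (268–375, 178–253), turned slightly clockwise in the image. The beaker is at (409,186) and the red-capped bottle at (402,231). In the scene view the arm hides the carrier's right part. I'll enlarge both.

Run:
```python
from h import *
a=cv2.imread("pics/top0.png")[170:262,260:384]; b=cv2.imread("pics/scene0.png")[165:265,240:345]
cv2.imwrite("pics/c1.png",cv2.resize(a,None,fx=6,fy=6,interpolation=cv2.INTER_CUBIC))
cv2.imwrite("pics/c2.png",cv2.resize(b,None,fx=5.9,fy=5.9,interpolation=cv2.INTER_CUBIC))
```

```text
(no output)
```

View pics/c1.png

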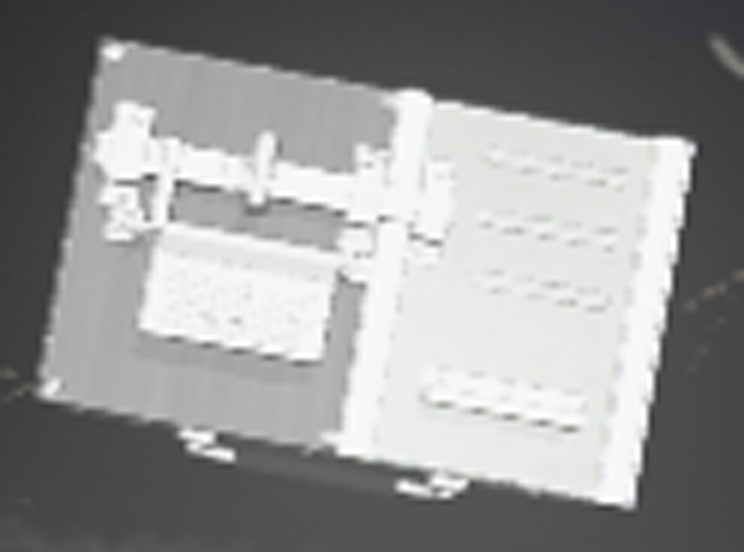

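View pics/c2.png

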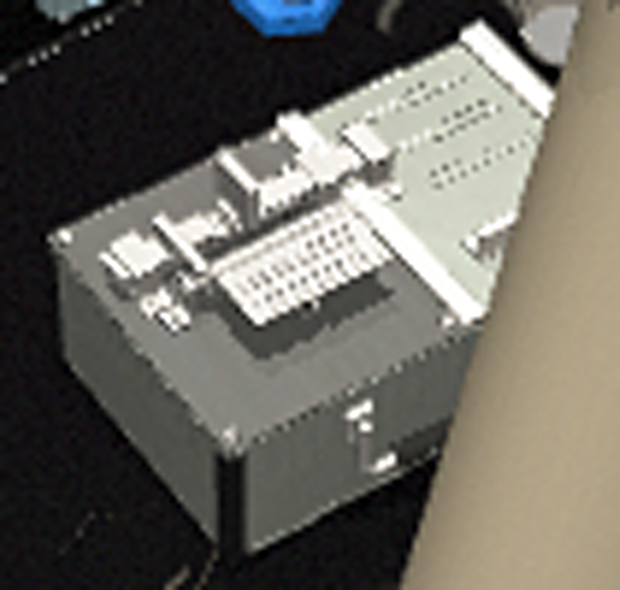

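Top crop: the deck/lid corners are at (102,40), (40,395), (693,145) and (632,507); the plate's near edge runs (140,330)–(322,360), and the push bar's near edge is around y≈400–430. Scene crop: the deck corners are at (52,232) and (228,445), and the plate's near-left corner is at (262,325).

Run:
```python
from h import *
from scipy.optimize import least_squares
T=load("top0");S=load("scene0")
pt=[((75,120,87),(102,40)),((-75,120,87),(40,395)),((75,-120,87),(693,145)),((-75,-120,87),(632,507)),((-42,88,114),(140,328)),((-42,16,114),(322,358))]
ps=[((75,120,87),(52,232)),((-75,120,87),(228,445)),((-42,88,114),(262,325)),((-42,16,114),(393,258))]
A=np.array([p[0] for p in pt],float);ua=np.array([p[1] for p in pt])/6+[260,170]-.42
B=np.array([p[0] for p in ps],float);ub=np.array([p[1] for p in ps])/5.9+[240,165]-.42
def W(v,P): return R.from_euler('z',v[2]).apply(P)+[v[0],v[1],v[3]]
f=lambda v:np.r_[(proj(T,W(v,A))-ua).ravel(),(proj(S,W(v,B))-ub).ravel()]
r=least_squares(f,[450,-250,-.15,0]);v=r.x
print(v.round(3)); print(r.fun.reshape(-1,2).round(2))
for n,p in dict(plate=(-27,52,114),tab=(28,48.5,129),bar=(-48,-60,105)).items(): print(n,W(v,np.array([p],float)).round(1))
# plate height from two views alone (near corners)
for i in (4,5):
    g=least_squares(lambda x:np.r_[(proj(T,x)[0]-ua[i]),(proj(S,x)[0]-ub[i-2])],[450,-200,100]);print(g.x.round(1),W(v,A[i:i+1]).round(1))
```

```text
[ 5.54508e+02 -2.69204e+02 -1.72000e-01  2.28700e+00]
[[ 1.2  -1.15]
 [ 0.12  0.41]
 [ 0.06 -0.8 ]
 [-0.19 -0.04]
 [-1.   -0.15]
 [-1.3   0.4 ]
 [ 0.66 -0.07]
 [ 1.59  0.44]
 [-0.79  0.07]
 [ 0.42 -0.25]]
plate [[ 536.8 -213.4  116.3]]
tab [[ 590.4 -226.2  131.3]]
bar [[ 497.  -320.1  107.3]]
[ 527.9 -177.7  114.9] [[ 528.1 -175.3  116.3]]
[ 517.9 -248.8  111.7] [[ 515.9 -246.3  116.3]]
```

>>> step_arm([
  [[5.5,-1.7,0],[0,0,-7.5],52],
  [[11,-3.4,0],[0,0,-15],52],
  [[16.5,-5.1,0],[0,0,-22.5],52],
  [[22,-6.8,0],[0,0,-30],52],
  [[27.5,-8.5,0],[0,0,-37.5],52],
  [[33,-10.2,0],[0,0,-45],52],
  [[38.5,-11.8,0],[0,0,-52.5],52],
  [[43,-13.2,0],[0,0,-60],52],
], squeeze=20)

```text
time_s: 1.1
eef_pos: [522.3, -259.5, 230.9]
ee_rot: [-0.0, 0.787, 0.616, -0.0]
force: [0.5, 0.1, 0.5]
grip_width: 0.52
grip_force: 0.0
```

```bash
cat >> h.py <<'E'
V=[554.5,-269.2,-.172,2.3]
def go(p,v=V,tilt=None):
    """increments (cm, deg) in tool axes to bring TCP to carrier-frame point p (mm), tool x=carrier y, y=carrier x"""
    s=ctrl.sense(); Rt=rot(s["ee_rot"]); C=R.from_euler('z',v[2])
    w=C.apply(p)+[v[0],v[1],v[3]]
    G=C*R.from_matrix(np.array([[0,1,0],[1,0,0],[0,0,-1.]]))
    print("t",round(s["time_s"],2),"carrier pos",C.inv().apply(s["eef_pos"]-np.array([v[0],v[1],v[3]])).round(1),"F",C.inv().apply(s["force"]).round(1),"w",round(s["grip_width"],3))
    print("shift cm",(Rt.inv().apply(w-s["eef_pos"])/10).round(2),"turn deg",np.degrees((Rt.inv()*G).as_rotvec()).round(1))
E
python3 - <<'E'
from h import *
go([0.5,33,190]); cap("wrist","w1"); c=cap("wrist","w1b"); print(c["fx"],np.round(c["extrinsics"],2).tolist())
E
```

```text
t 1.1 carrier pos [-33.4   4.1 228.6] F [0.5 0.1 0.5] w 0.52
shift cm [3.13 3.18 3.86] turn deg [-0. -0. -4.]
360.53212414363446 [[0.97, -0.22, -0.07, 540.44], [-0.23, -0.93, -0.27, -185.56], [-0.0, 0.28, -0.96, 373.16], [0.0, 0.0, 0.0, 1.0]]
```

View pics/w1b.png

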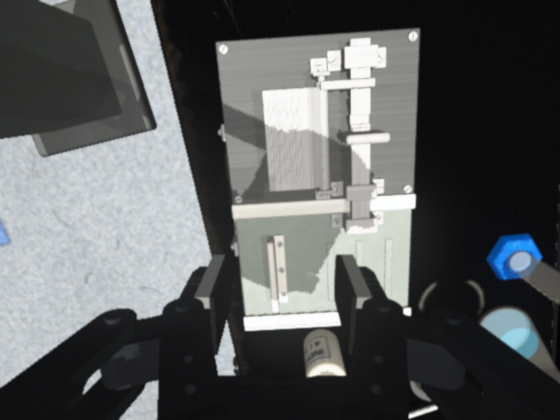

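The wrist view shows the left deck corners at (217,42) and (420,28), the plate's near edge at (263,90)–(270,191), the tab top at (348–390, 138–142), the bar at (268–286, 236–311), and the right lid edge near (244–411, 315–330).

```bash
cat > fit.py <<'E'
from h import *
from scipy.optimize import least_squares
T=load("top0");S=load("scene0");Wc=load("w1b")
pt=[((75,120,87),(102,40)),((-75,120,87),(40,395)),((75,-120,87),(693,145)),((-75,-120,87),(632,507)),((-42,88,114),(140,328)),((-42,16,114),(322,358))]
ps=[((75,120,87),(52,232)),((-75,120,87),(228,445)),((-42,88,114),(262,325)),((-42,16,114),(393,258))]
pw=[((75,120,87),(420,28)),((-75,120,87),(217,42)),((-42,88,114),(263,90)),((-42,16,114),(270,191)),((13,48.5,129),(348,143)),((43,48.5,129),(389,141))]
D=[(T,pt,6,(260,170)),(S,ps,5.9,(240,165)),(Wc,pw,1,(.42,.42))]
def Wd(v,P): return R.from_euler('z',v[2]).apply(P)+[v[0],v[1],v[3]]
def f(v,k=(0,1,2)): return np.concatenate([(proj(D[i][0],Wd(v,np.array([p[0] for p in D[i][1]],float)))-(np.array([p[1] for p in D[i][1]])/D[i][2]+D[i][3]-.42)).ravel() for i in k])
for k in ((0,1,2),(2,),(0,2)):
    r=least_squares(f,V,args=(k,),loss='soft_l1');print(k,r.x.round(3));print(f(r.x)[-12:].reshape(-1,2).round(1).tolist())
E
python3 fit.py
```

```text
(0, 1, 2) [ 5.55268e+02 -2.68457e+02 -1.69000e-01  2.88000e-01]
[[1.6, 3.9], [-1.4, 4.8], [-0.9, -1.7], [0.1, -0.5], [-0.5, 0.7], [3.3, -0.3]]
(2,) [ 5.55417e+02 -2.68471e+02 -1.68000e-01 -1.76300e+00]
[[0.6, 4.3], [-0.8, 5.3], [-0.6, -1.5], [0.4, -1.1], [-0.9, 0.3], [2.6, -0.7]]
(0, 2) [ 5.55254e+02 -2.68672e+02 -1.69000e-01 -2.02200e+00]
[[0.4, 4.8], [-0.8, 5.6], [-0.6, -1.2], [0.3, -0.9], [-1.1, 0.6], [2.3, -0.4]]
```

```bash
sed -i 's/^V=.*/V=[555.3,-268.5,-.169,0.5]/' h.py; python3 -c "
from h import *
go([0,33,140])"
```

```text
t 1.2 carrier pos [-33.3   4.8 230. ] F [-0.4 -0.9 -0.2] w 0.519
shift cm [3.05 3.12 9.  ] turn deg [-0.  -0.1 -4.1]
```

>>> step_arm([
  [[1.5,1.6,2],[0,0,-2],52],
  [[3.05,3.12,4],[0,0,-4.1],52],
  [[3.05,3.12,6],[0,0,-4.1],52],
  [[3.05,3.12,8],[0,0,-4.1],52],
  [[3.05,3.12,9],[0,0,-4.1],52],
  [[3.05,3.12,9],[0,0,-4.1],52],
])

```text
time_s: 1.95
eef_pos: [558.1, -239.3, 140.9]
ee_rot: [-0.001, 0.767, 0.642, -0.0]
force: [0.3, 0.5, 0.6]
grip_width: 0.524
grip_force: 0.0
```

Run:
```python
from h import *
go([0,33,120]); cap("wrist","w2")
```

```text
t 1.95 carrier pos [ -2.2  29.2 140.4] F [0.2 0.6 0.6] w 0.524
shift cm [0.38 0.22 2.04] turn deg [-0.1 -0.  -0.5]
```

View pics/w2.png

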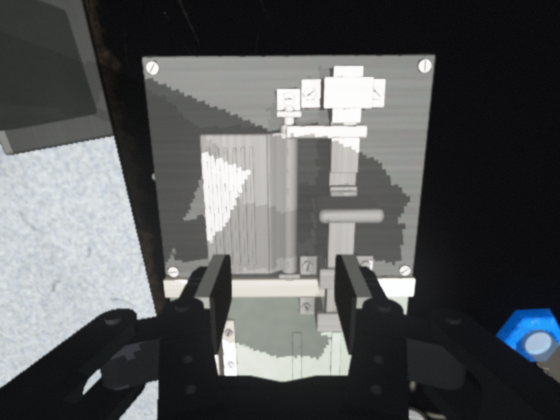

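The wrist view shows the plate at (202–278, 135–275), the tab at (320–383, 215), and the open fingertips at (217,260) and (347,260), astride plate and bolt. The strap and tab spacing look right. Next I correct the position and descend.

>>> step_arm([
  [[0.38,0.22,0.5],[0,0,-0.5],52],
  [[0.38,0.22,1.2],[0,0,-0.5],52],
  [[0.38,0.22,1.6],[0,0,-0.5],52],
  [[0.38,0.22,1.9],[0,0,-0.5],52],
  [[0.38,0.22,2.0],[0,0,-0.5],52],
  [[0.38,0.22,2.0],[0,0,-0.5],52],
])

```text
time_s: 2.75
eef_pos: [561.3, -235.8, 121.4]
ee_rot: [0.0, 0.764, 0.645, 0.0]
force: [0.4, -0.4, -0.2]
grip_width: 0.519
grip_force: 0.0
```

Run:
```python
from h import *
go([0,33,110])
```

```text
t 2.75 carrier pos [  0.5  33.2 120.9] F [ 0.4 -0.3 -0.2] w 0.519
shift cm [-0.02 -0.05  1.09] turn deg [0.  0.  0.1]
```

>>> step_arm([
  [[0,0,0.3],[0,0,0],52],
  [[0,0,0.6],[0,0,0],52],
  [[0,0,0.8],[0,0,0],52],
  [[0,0,1.0],[0,0,0],52],
  [[0,0,1.0],[0,0,0],52],
])

```text
time_s: 3.38
eef_pos: [561.2, -235.8, 111.4]
ee_rot: [-0.0, 0.764, 0.645, -0.0]
force: [-2.1, 1.4, 3.5]
grip_width: 0.52
grip_force: 1.6
```

Run:
```python
from h import *
go([0,33,110])
```

```text
t 3.38 carrier pos [  0.3  33.3 110.9] F [-2.3  1.   3.5] w 0.52
shift cm [-0.03 -0.03  0.09] turn deg [-0.  -0.   0.1]
```

>>> step_arm([
  [[0,0,0.1],[0,0,0],52],
  [[0,0,0.2],[0,0,0],52],
  [[0,0,0.2],[0,0,0],52],
])

```text
time_s: 3.75
eef_pos: [560.9, -235.7, 109.4]
ee_rot: [-0.0, 0.764, 0.645, -0.0]
force: [-4.6, -0.1, 5.4]
grip_width: 0.523
grip_force: 2.8
```

>>> step_arm([
  [[0,0,0.1],[0,0,0],52],
  [[0,0,0.1],[0,0,0],52],
])

```text
time_s: 4.0
eef_pos: [560.7, -235.7, 108.4]
ee_rot: [-0.001, 0.764, 0.645, -0.001]
force: [-5.7, 1.3, 6.4]
grip_width: 0.52
grip_force: 3.4
```

Run:
```python
from h import *
go([0,33,110]); cap("wrist","w3")
```

```text
t 4.0 carrier pos [ -0.2  33.2 107.9] F [-5.9  0.3  6.4] w 0.52
shift cm [-0.02  0.02 -0.21] turn deg [-0.1 -0.   0.1]
```

>>> step_arm([
  [[0,0,0.1],[0,0,0],52],
  [[0,0,0.1],[0,0,0],52],
])

```text
time_s: 4.3
eef_pos: [560.5, -235.6, 107.3]
ee_rot: [-0.001, 0.764, 0.646, -0.001]
force: [-7.6, 2.1, 6.6]
grip_width: 0.523
grip_force: 3.8
```

View pics/w3.png

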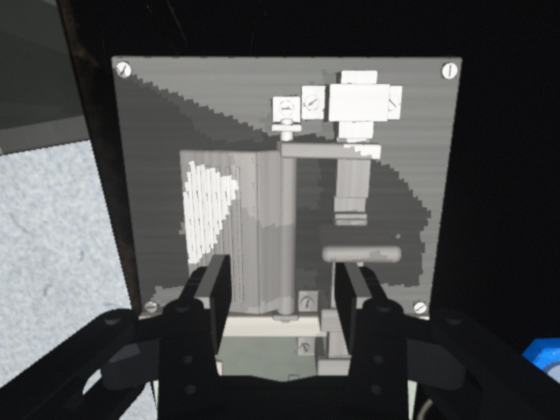

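The view shows the left tip on the plate at (217,258), the right tip just short of the tab at (347,258), and the tooth arm at (365,152) tipped up. Next I push left.

>>> step_arm([
  [[0.2,0,0],[0,0,0],52],
  [[0.4,0,0],[0,0,0],52],
  [[0.6,0,0],[0,0,0],52],
  [[0.8,0,0],[0,0,0],52],
  [[1.0,0,0],[0,0,0],52],
])

```text
time_s: 4.92
eef_pos: [563.2, -227.3, 107.9]
ee_rot: [0.001, 0.764, 0.645, -0.0]
force: [-3.2, -5.7, 4.4]
grip_width: 0.518
grip_force: 3.4
```

Run:
```python
from h import *
go([0,64,107])
```

```text
t 4.92 carrier pos [  0.8  41.9 107.4] F [-2.2 -6.1  4.4] w 0.518
shift cm [ 2.21 -0.08  0.04] turn deg [0.1 0.2 0.1]
```

>>> step_arm([
  [[0.2,0,0.1],[0,0,0],52],
  [[0.4,0,0.1],[0,0,0],52],
  [[0.6,0,0.1],[0,0,0],52],
  [[0.8,0,0.1],[0,0,0],52],
])

```text
time_s: 5.42
eef_pos: [564.7, -219.6, 107.2]
ee_rot: [0.002, 0.764, 0.645, -0.0]
force: [-3.0, -5.4, 5.3]
grip_width: 0.52
grip_force: 3.7
```

Run:
```python
from h import *
go([0,64,107]); cap("wrist","w4")
```

```text
t 5.42 carrier pos [  1.1  49.8 106.7] F [-2.  -5.8  5.3] w 0.52
shift cm [ 1.42 -0.1  -0.03] turn deg [0.1 0.2 0.1]
```

View pics/w4.png

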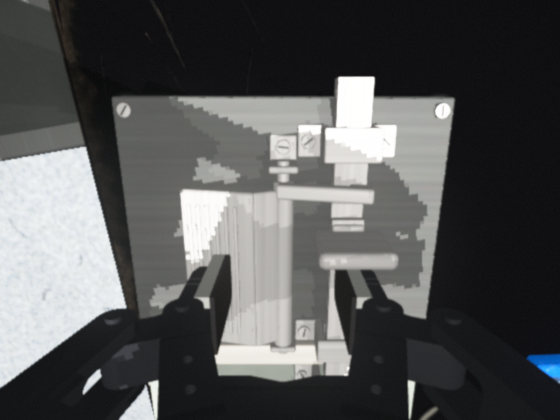

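The bolt tail now projects past the left guide at (355,78–125), so the bolt is free and moving with the tab at (358,260). I continue to the stop.

>>> step_arm([
  [[0.2,0,0],[0,0,0],52],
  [[0.4,0,0],[0,0,0],52],
  [[0.6,0,0],[0,0,0],52],
  [[0.8,0,0],[0,0,0],52],
  [[1.0,0,0],[0,0,0],52],
  [[1.2,0,0],[0,0,0],52],
])

```text
time_s: 6.22
eef_pos: [566.8, -207.7, 107.2]
ee_rot: [0.002, 0.764, 0.645, -0.0]
force: [-1.1, -5.8, 5.7]
grip_width: 0.517
grip_force: 3.6
```

>>> step_arm([
  [[0.1,0,0],[0,0,0],52],
  [[0.2,0,0],[0,0,0],52],
])

```text
time_s: 6.48
eef_pos: [566.8, -207.3, 107.3]
ee_rot: [0.003, 0.764, 0.645, -0.001]
force: [-3.8, -14.5, 3.8]
grip_width: 0.519
grip_force: 8.4
```

Run:
```python
from h import *
go([0,64,107])
```

```text
t 6.47 carrier pos [  1.1  62.3 106.8] F [ -1.3 -14.9   3.8] w 0.519
shift cm [ 0.17 -0.11 -0.03] turn deg [0.2 0.3 0. ]
```

Force jumped to 15 N: the bolt is at its stop. Lift straight up to release the catch.

>>> step_arm([
  [[-0.1,0,0],[0,0,0],52],
  [[-0.1,0,-0.3],[0,0,0],52],
  [[-0.1,0,-0.7],[0,0,0],52],
  [[-0.3,0,-1.2],[0,0,0],52],
  [[-0.5,0,-2.5],[0,0,0],52],
  [[-0.5,0,-4.5],[0,0,0],52],
  [[-0.5,0,-6],[0,0,0],52],
  [[-0.5,0,-6],[0,0,0],52],
])

```text
time_s: 7.48
eef_pos: [566.4, -209.3, 167.7]
ee_rot: [0.001, 0.764, 0.646, 0.001]
force: [-1.1, 0.4, -0.6]
grip_width: 0.523
grip_force: 0.0
```

Run:
```python
from h import *
go([-65,-60,165]); c=cap("wrist","w5")
cv2.imwrite("pics/w5c.png",cv2.resize(c["img"][:330,90:510,::-1],None,fx=1.8,fy=1.8,interpolation=cv2.INTER_CUBIC))
```

```text
t 7.47 carrier pos [  1.   60.2 167.2] F [-1.2  0.2 -0.6] w 0.523
shift cm [-12.01  -6.62   0.21] turn deg [0.1 0.  0.1]
```

View pics/w5c.png

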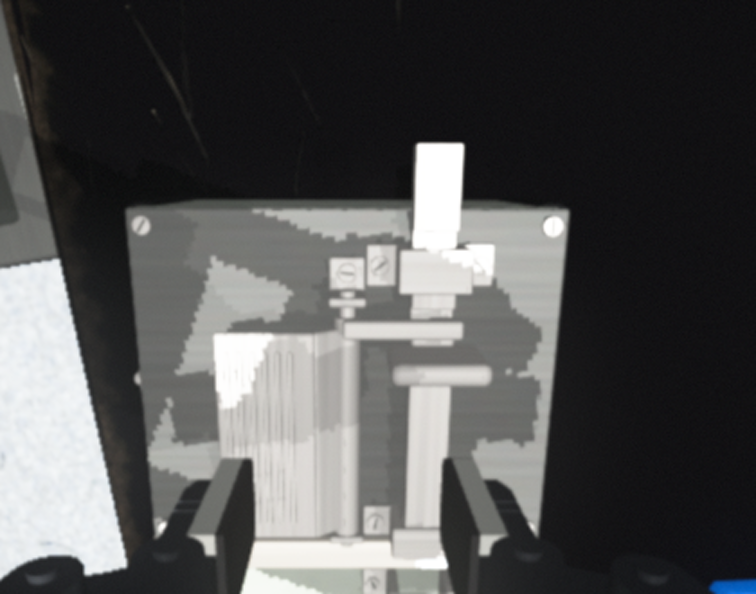

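The bolt is withdrawn, its tail long past the guide. The tooth arm at (400,330) lies over the bar just left of the tab at (442,375), and the plate looks level. I'll check both numerically.

Run:
```python
from h import *
c=load("w5"); C=R.from_euler('z',V[2])
P=lambda *p: (proj(c,C.apply(p)+[V[0],V[1],V[3]])[0].round(1)).tolist()
px=lambda u,v:[round(90+u/1.8,1),round(v/1.8,1)]
print("tab meas",px(394,380),px(491,380))
for b in (20,23.5,26.5): print(b,P(13,48.5+b,129),P(43,48.5+b,129))
print("plate near-left",px(216,335),"ref pin-arm end far",px(463,330))
for th in (0,.13,.2):
    r=R.from_euler('y',-th); q=r.apply([-42,0,10])+[0,0,104]; print(th,P(q[0],88,q[2]),P(q[0],16,q[2]))
    q=r.apply([35,0,7])+[0,0,104]; print(P(q[0],88,q[2]))
```

```text
tab meas [308.9, 211.1] [362.8, 211.1]
20 [308.6, 226.2] [365.0, 226.2]
23.5 [308.7, 220.0] [365.5, 220.0]
26.5 [308.8, 214.6] [365.8, 214.6]
plate near-left [210.0, 186.1] ref pin-arm end far [347.2, 183.3]
0 [208.4, 184.0] [215.2, 298.8]
[346.1, 182.8]
0.13 [208.6, 181.8] [215.2, 294.1]
[345.3, 184.6]
0.2 [209.3, 180.6] [215.7, 291.7]
[344.4, 185.6]
```

>>> step_arm([
  [[-3,-1.65,0],[0,0,0],0],
  [[-6,-3.3,0],[0,0,0],0],
  [[-9,-5,0],[0,0,0],0],
  [[-11,-6.2,0],[0,0,0],0],
  [[-12,-6.6,0.5],[0,0,0],0],
  [[-12,-6.7,2],[0,0,0],0],
  [[-12,-6.8,3],[0,0,0],0],
  [[-12,-6.8,3],[0,0,0],0],
])

```text
time_s: 8.52
eef_pos: [478.7, -315.1, 135.0]
ee_rot: [-0.001, 0.763, 0.646, -0.0]
force: [-0.1, -0.1, 0.5]
grip_width: -0.002
grip_force: 0.0
```

Run:
```python
from h import *
go([-69,-60,96]); c=cap("wrist","w6")
```

```text
t 8.53 carrier pos [-67.6 -58.8 134.5] F [-0.  -0.1  0.5] w -0.002
shift cm [-0.12 -0.13  3.85] turn deg [-0.1 -0.1  0.1]
```

View pics/w6.png

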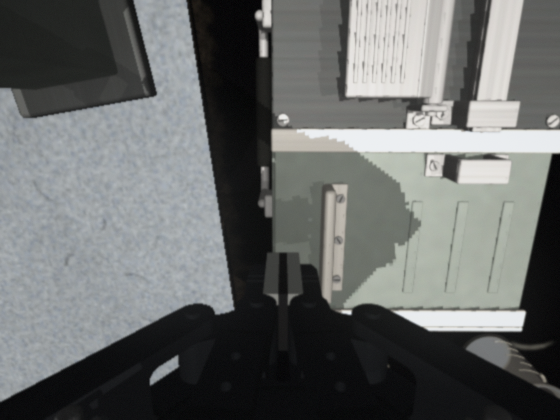

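Fit: the catch is up and the bolt is at its stop. The view shows the closed tip at (283,258), just on the near side of the bar (322–347, 185–305), with the keeper at (480,168) clear of the bolt. Descend in front of the bar.

>>> step_arm([
  [[-0.1,-0.1,1],[0,0,0],0],
  [[-0.1,-0.1,2],[0,0,0],0],
  [[-0.1,-0.1,3],[0,0,0],0],
  [[-0.1,-0.1,3.8],[0,0,0],0],
  [[-0.1,-0.1,3.8],[0,0,0],0],
])

```text
time_s: 9.2
eef_pos: [477.4, -316.8, 97.6]
ee_rot: [-0.001, 0.764, 0.645, -0.0]
force: [-0.1, -0.2, -1.0]
grip_width: 0.004
grip_force: 0.0
```

>>> step_arm([
  [[0,0.4,0],[0,0,0],0],
  [[0,0.8,0],[0,0,0],0],
  [[0,1.2,0],[0,0,0],0],
  [[0,1.6,0],[0,0,0],0],
  [[0,2.0,0],[0,0,0],0],
  [[0,2.4,0],[0,0,0],0],
  [[0,2.8,0],[0,0,0],0],
])

```text
time_s: 10.07
eef_pos: [505.5, -321.8, 98.5]
ee_rot: [0.0, 0.764, 0.645, -0.0]
force: [-1.5, -0.5, 3.9]
grip_width: -0.003
grip_force: 2.0
```

Run:
```python
from h import *
go([20,-60,96])
```

```text
t 10.07 carrier pos [-40.1 -60.9  98. ] F [-1.4 -0.7  3.9] w -0.003
shift cm [0.08 6.01 0.2 ] turn deg [0.  0.  0.1]
```

Upward force of 4 N needs explaining, so I'll check whether the lid actually followed: warp w6's keeper region (plane z 107) into the current view for various lid travels and correlate.

```bash
cat > lid.py <<'E'
import sys
from h import *
def corr(ref,new,box,z,ds,ax=0):
    C=R.from_euler('z',V[2]); out=[]
    xs=np.arange(box[0],box[1],.5); ys=np.arange(box[2],box[3],.5); X,Y=np.meshgrid(xs,ys); 
    def samp(c,d):
        p=np.c_[X.ravel(),Y.ravel(),np.full(X.size,z)]; p[:,ax]+=d
        q=proj(c,C.apply(p)+[V[0],V[1],V[3]]).astype(np.float32)
        g=cv2.cvtColor(c["img"],cv2.COLOR_RGB2GRAY)
        return cv2.remap(g,q[:,0].reshape(X.shape),q[:,1].reshape(X.shape),cv2.INTER_LINEAR)
    a=samp(ref,0)
    s=np.array([cv2.matchTemplate(samp(new,d),a,cv2.TM_CCOEFF_NORMED)[0,0] for d in ds])
    i=s.argmax(); return ds[i],s[i].round(2),[(d,round(float(v),2)) for d,v in list(zip(ds,s))[::8]]
if __name__=="__main__":
    c=cap("wrist",sys.argv[1]); r=load("w6"); ds=np.arange(-10,90,1.)
    print("keeper",corr(r,c,(8,48,-32,-8),107,ds))
    print("lid",corr(r,c,(-30,45,-55,-32),87,ds))
    print("deck(should be 0)",corr(r,c,(-45,-5,14,50),114,np.arange(-10,20,1.)))
    print("bar",corr(r,c,(-55,-36,-45,-26),105,ds))
E
python3 lid.py w7
```

```text
keeper (np.float64(13.0), np.float32(0.96), [(np.float64(-10.0), -0.01), (np.float64(-2.0), 0.07), (np.float64(6.0), 0.16), (np.float64(14.0), 0.93), (np.float64(22.0), 0.13), (np.float64(30.0), -0.08), (np.float64(38.0), -0.27), (np.float64(46.0), -0.41), (np.float64(54.0), -0.12), (np.float64(62.0), 0.0), (np.float64(70.0), 0.0), (np.float64(78.0), 0.0), (np.float64(86.0), 0.0)])
lid (np.float64(26.0), np.float32(0.95), [(np.float64(-10.0), -0.09), (np.float64(-2.0), 0.06), (np.float64(6.0), 0.39), (np.float64(14.0), 0.66), (np.float64(22.0), 0.86), (np.float64(30.0), 0.87), (np.float64(38.0), 0.58), (np.float64(46.0), -0.07), (np.float64(54.0), -0.35), (np.float64(62.0), -0.52), (np.float64(70.0), -0.68), (np.float64(78.0), -0.87), (np.float64(86.0), -0.88)])
deck(should be 0) (np.float64(0.0), np.float32(0.35), [(np.float64(-10.0), 0.2), (np.float64(-2.0), 0.31), (np.float64(6.0), 0.12), (np.float64(14.0), 0.09)])
bar (np.float64(14.0), np.float32(0.92), [(np.float64(-10.0), 0.39), (np.float64(-2.0), -0.02), (np.float64(6.0), 0.09), (np.float64(14.0), 0.92), (np.float64(22.0), -0.5), (np.float64(30.0), -0.12), (np.float64(38.0), -0.39), (np.float64(46.0), -0.19), (np.float64(54.0), -0.05), (np.float64(62.0), 0.31), (np.float64(70.0), 0.33), (np.float64(78.0), -0.02), (np.float64(86.0), -0.39)])
```

The lid has followed (13–14 mm on both keeper and bar), so the tip is pushing properly. About 61 mm to go.

>>> step_arm([
  [[0,0.5,0],[0,0,0],0],
  [[0,1.0,0],[0,0,0],0],
  [[0,1.5,0],[0,0,0],0],
  [[0,2.0,0],[0,0,0],0],
  [[0,2.5,0],[0,0,0],0],
  [[0,3.0,0],[0,0,0],0],
  [[0,3.5,0],[0,0,0],0],
  [[0,4.0,0],[0,0,0],0],
])

```text
time_s: 11.12
eef_pos: [545.1, -328.6, 98.5]
ee_rot: [0.0, 0.764, 0.645, -0.0]
force: [-3.2, -0.3, 5.2]
grip_width: -0.006
grip_force: 2.9
```

>>> step_arm([
  [[0,0.4,0],[0,0,0],0],
  [[0,0.8,0],[0,0,0],0],
  [[0,1.2,0],[0,0,0],0],
  [[0,1.6,0],[0,0,0],0],
  [[0,1.8,0],[0,0,0],0],
  [[0,1.95,0],[0,0,0],0],
])

```text
time_s: 11.88
eef_pos: [564.2, -331.8, 98.5]
ee_rot: [0.0, 0.764, 0.645, -0.0]
force: [-2.8, -0.2, 6.4]
grip_width: -0.001
grip_force: 2.9
```

Run:
```python
from h import *
go([20,-60,96])
```

```text
t 11.88 carrier pos [ 19.4 -61.   98. ] F [-2.7 -0.6  6.4] w -0.001
shift cm [0.1  0.06 0.2 ] turn deg [0.  0.  0.1]
```

>>> step_arm([
  [[0,0.1,0],[0,0,0],0],
  [[0,0.2,0],[0,0,0],0],
])

```text
time_s: 12.12
eef_pos: [566.1, -332.2, 98.4]
ee_rot: [0.0, 0.764, 0.645, -0.0]
force: [-1.7, -0.8, 4.8]
grip_width: 0.002
grip_force: 2.9
```

>>> step_arm([
  [[0,0.1,0],[0,0,0],0],
  [[0,0.2,0],[0,0,0],0],
])

```text
time_s: 12.38
eef_pos: [566.5, -332.3, 98.4]
ee_rot: [-0.002, 0.764, 0.645, -0.001]
force: [-13.9, 2.0, 10.3]
grip_width: -0.004
grip_force: 8.4
```

Stop reached (14 N). I back off, lift and verify.

>>> step_arm([
  [[0,-0.3,0],[0,0,0],0],
  [[0,-0.8,0],[0,0,0],0],
  [[0,-1.2,-1],[0,0,0],0],
  [[0,-1.5,-3],[0,0,0],0],
  [[0,-3,-5],[0,0,0],0],
  [[0,-5,-7],[0,0,0],0],
  [[0,-7,-8],[0,0,0],0],
  [[0,-7,-8],[0,0,0],0],
])

```text
time_s: 13.38
eef_pos: [498.5, -320.8, 180.3]
ee_rot: [0.001, 0.764, 0.645, 0.0]
force: [0.9, -0.2, -0.3]
grip_width: 0.0
grip_force: 0.0
```

```bash
python3 lid.py w8
python3 - <<'E'
from lid import *
go([0,0,0]); c=load("w8"); r=load("w5")
print("tab shift since w5",corr(r,c,(8,48,65,90),129,np.arange(-30,10,1.),1)[:2])
# side objects: top camera before/after
t=cap("top","top1"); a=load("top0")["img"]
for n,(x0,y0,x1,y1) in dict(bottle=(388,220,416,243),stopwatch=(162,204,196,238),beaker=(394,172,424,200)).items():
    d=np.abs(a[y0:y1,x0:x1].astype(int)-t["img"][y0:y1,x0:x1]).mean(); print(n,"mean change",d.round(1))
    m=cv2.matchTemplate(t["img"][y0-8:y1+8,x0-8:x1+8],a[y0:y1,x0:x1],cv2.TM_CCOEFF_NORMED); print(cv2.minMaxLoc(m)[1::2])
E
```

```text
keeper (np.float64(67.0), np.float32(0.9), [(np.float64(-10.0), 0.08), (np.float64(-2.0), 0.09), (np.float64(6.0), 0.09), (np.float64(14.0), 0.15), (np.float64(22.0), 0.09), (np.float64(30.0), 0.05), (np.float64(38.0), -0.07), (np.float64(46.0), -0.22), (np.float64(54.0), -0.05), (np.float64(62.0), 0.37), (np.float64(70.0), 0.65), (np.float64(78.0), 0.06), (np.float64(86.0), -0.15)])
lid (np.float64(23.0), np.float32(0.78), [(np.float64(-10.0), -0.28), (np.float64(-2.0), 0.02), (np.float64(6.0), 0.25), (np.float64(14.0), 0.57), (np.float64(22.0), 0.78), (np.float64(30.0), 0.65), (np.float64(38.0), 0.36), (np.float64(46.0), 0.11), (np.float64(54.0), -0.37), (np.float64(62.0), -0.56), (np.float64(70.0), -0.58), (np.float64(78.0), -0.55), (np.float64(86.0), -0.55)])
deck(should be 0) (np.float64(0.0), np.float32(0.97), [(np.float64(-10.0), 0.39), (np.float64(-2.0), 0.77), (np.float64(6.0), 0.37), (np.float64(14.0), 0.18)])
bar (np.float64(68.0), np.float32(0.83), [(np.float64(-10.0), -0.38), (np.float64(-2.0), 0.02), (np.float64(6.0), 0.25), (np.float64(14.0), 0.25), (np.float64(22.0), -0.22), (np.float64(30.0), -0.28), (np.float64(38.0), 0.1), (np.float64(46.0), 0.16), (np.float64(54.0), 0.02), (np.float64(62.0), 0.1), (np.float64(70.0), 0.5), (np.float64(78.0), -0.56), (np.float64(86.0), -0.44)])
t 13.43 carrier pos [-46.8 -60.9 178.9] F [ 0.1 -0.2 -0.3] w 0.0
shift cm [ 6.1   4.66 17.89] turn deg [0.1 0.  0.1]
tab shift since w5 (np.float64(-24.0), np.float32(0.45))
bottle mean change 38.8
(0.5413140058517456, (8, 8))
stopwatch mean change 10.6
(0.9982017874717712, (8, 8))
beaker mean change 10.8
(0.9989354610443115, (8, 8))
```

Bar and keeper now read 67–68 mm, not 75: the tip seems to have pressed lightly on the lid (that upward force) and dragged it back as I withdrew. I'll push again with the tip higher and lift off vertically this time.

>>> step_arm([
  [[0,2,1],[0,0,0],0],
  [[0,4,3],[0,0,0],0],
  [[0,4.9,5],[0,0,0],0],
  [[0,4.9,6.5],[0,0,0],0],
  [[0,4.9,7.5],[0,0,0],0],
  [[0,4.9,7.7],[0,0,0],0],
  [[0,4.9,7.7],[0,0,0],0],
])

```text
time_s: 14.35
eef_pos: [547.1, -328.9, 101.9]
ee_rot: [0.0, 0.764, 0.645, 0.0]
force: [-0.6, -0.8, 0.6]
grip_width: 0.003
grip_force: 0.0
```

```bash
python3 - <<'E'
from h import *
go([20,-60,101])
E
python3 lid.py w9 | cut -c1-70
```

```text
t 14.35 carrier pos [  2.1 -60.9 101.4] F [-0.5 -0.9  0.6] w 0.003
shift cm [0.09 1.79 0.04] turn deg [0.  0.  0.1]
keeper (np.float64(67.0), np.float32(0.58), [(np.float64(-10.0), 0.08)
lid (np.float64(68.0), np.float32(0.95), [(np.float64(-10.0), -0.13), 
deck(should be 0) (np.float64(0.0), np.float32(0.38), [(np.float64(-10
bar (np.float64(68.0), np.float32(0.96), [(np.float64(-10.0), -0.28),
```

>>> step_arm([
  [[0,0.4,0],[0,0,0],0],
  [[0,0.8,0],[0,0,0],0],
  [[0,1.2,0],[0,0,0],0],
  [[0,1.5,0],[0,0,0],0],
  [[0,1.8,0],[0,0,0],0],
])

```text
time_s: 15.02
eef_pos: [564.9, -331.7, 101.3]
ee_rot: [-0.0, 0.764, 0.645, -0.0]
force: [-2.2, 0.2, 0.5]
grip_width: 0.001
grip_force: 0.8
```

>>> step_arm([
  [[0,0.1,0],[0,0,0],0],
  [[0,0.2,0],[0,0,0],0],
  [[0,0.3,0],[0,0,0],0],
])

```text
time_s: 15.4
eef_pos: [566.6, -332.0, 101.1]
ee_rot: [-0.002, 0.764, 0.645, -0.001]
force: [-12.2, 2.8, 5.2]
grip_width: -0.001
grip_force: 5.8
```

```bash
python3 - <<'E'
from h import *
go([20,-60,101])
E
python3 lid.py w10 | cut -c1-70
```

```text
t 15.4 carrier pos [ 21.8 -60.7 100.6] F [-12.5   0.7   5.2] w -0.001
shift cm [ 0.07 -0.18 -0.03] turn deg [-0.2 -0.   0.1]
keeper (np.float64(75.0), np.float32(0.95), [(np.float64(-10.0), -0.02
lid (np.float64(89.0), np.float32(0.91), [(np.float64(-10.0), 0.1), (n
deck(should be 0) (np.float64(0.0), np.float32(0.33), [(np.float64(-10
bar (np.float64(75.0), np.float32(0.9), [(np.float64(-10.0), -0.65), (
```

Lid at 75 mm, at the stop. Lift off: ease slightly while rising, then move away.

>>> step_arm([
  [[0,-0.15,-0.2],[0,0,0],0],
  [[0,-0.25,-0.6],[0,0,0],0],
  [[0,-0.4,-1.5],[0,0,0],0],
  [[0,-0.6,-3.5],[0,0,0],0],
  [[0,-1,-6],[0,0,0],0],
  [[-0.5,-4,-9],[0,0,0],0],
  [[1,-7,-11],[0,0,0],0],
  [[2,-7,-11],[0,0,0],0],
])

```text
time_s: 16.45
eef_pos: [501.8, -300.9, 214.7]
ee_rot: [0.002, 0.764, 0.645, 0.0]
force: [-0.6, 0.2, -1.1]
grip_width: -0.003
grip_force: 0.0
```

```bash
python3 lid.py w11 | cut -c1-70
python3 - <<'E'
from lid import *
go([0,50,210]); c=load("w11"); r=load("w5")
print("tab y shift since w5",corr(r,c,(8,48,65,90),129,np.arange(-15,10,1.),1)[:2])
C=R.from_euler('z',V[2]); print(proj(c,C.apply([[28,75,129],[28,-60,87]])+[V[0],V[1],V[3]]).round())
E
```

```text
keeper (np.float64(75.0), np.float32(0.85), [(np.float64(-10.0), 0.22)
lid (np.float64(29.0), np.float32(0.69), [(np.float64(-10.0), -0.4), (
deck(should be 0) (np.float64(0.0), np.float32(0.93), [(np.float64(-10
bar (np.float64(74.0), np.float32(0.85), [(np.float64(-10.0), -0.41), 
t 16.5 carrier pos [-46.8 -39.6 212.8] F [1.6 0.4 0.2] w -0.001
shift cm [8.95 4.69 0.29] turn deg [0.2 0.1 0.1]
tab y shift since w5 (np.float64(-13.0), np.float32(0.51))
[[417.  21.]
 [380. 220.]]
```

Lid stays at 75 mm. Move left for one check of the bolt and catch.

>>> step_arm([
  [[3,1.5,0],[0,0,0],0],
  [[6,3,0],[0,0,0],0],
  [[9,4.7,0],[0,0,0],0],
  [[9,4.7,0],[0,0,0],0],
  [[9,4.7,0],[0,0,0],0],
])

```text
time_s: 17.12
eef_pos: [563.5, -220.3, 210.9]
ee_rot: [-0.0, 0.764, 0.646, -0.0]
force: [0.5, -0.7, 0.0]
grip_width: 0.0
grip_force: 0.0
```

Run:
```python
from lid import *
go([0,50,210]); c=cap("wrist","w12"); r=load("w5"); ds=np.arange(-15,10,.5)
print("tab y",corr(r,c,(8,48,65,90),129,ds,1)[:2]); print("tail y",corr(r,c,(12,45,118,152),100,ds,1)[:2])
print("plate y, z114",corr(r,c,(-50,5,40,95),114,ds,1)[:2],"x",corr(r,c,(-50,5,40,95),114,ds,0)[:2])
print("lid",corr(load("w6"),c,(8,48,-32,-8),107,np.arange(50,90,1.))[:2])
t=cap("top","top2"); a=load("top0")["img"]
x0,y0,x1,y1=388,220,416,243
for im in (a,t["img"]):
    p=im[215:250,380:425].astype(int); m=(p[...,0]-p[...,1]>60)&(p[...,0]-p[...,2]>60); yy,xx=np.nonzero(m); print("red cap",m.sum(),xx.mean()+380 if m.any() else None,yy.mean()+215 if m.any() else None)
```

```text
t 17.12 carrier pos [ -0.   48.9 210.4] F [ 0.6 -0.6  0. ] w 0.0
shift cm [0.11 0.   0.04] turn deg [-0.  -0.   0.1]
tab y (np.float64(-1.0), np.float32(0.93))
tail y (np.float64(0.0), np.float32(0.99))
plate y, z114 (np.float64(-0.5), np.float32(0.76)) x (np.float64(0.0), np.float32(0.75))
lid (np.float64(76.0), np.float32(0.47))
red cap 154 404.8181818181818 229.94805194805195
red cap 149 404.8322147651007 229.96644295302013
```

Bolt at its stop, catch up, lid at 75 mm, bottle, beaker and stopwatch unmoved, robot clear.

```bash
python3 -c "
from rig import ctrl
print(ctrl.finish_job())"
```

```text
the job is handed in; nothing more can be done
None
```

Job handed in at about 17 s: the camera checks show the bolt fully withdrawn with the catch sprung up, the lid at its 75 mm stop (it took a second push after I dragged it back about 7 mm), and the bottle, beaker and stopwatch beside the carrier unmoved; I did not check the bottles inside.

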